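Isolate the rod oven and hold its stuck lid ajar

ROBOT

A 7-joint arm with a two-finger parallel gripper is mounted at the origin on a cart in front of the work surface, level with it; the furniture and walls round the work are solid. World frame = base frame: x ahead of the robot, y to its left, z up, the work surface at z = 0. Lengths are in m, angles in rad, forces in N, time in s.
With the tool pointing down it reaches from about 0.425 to 0.875 m from the base axis. Payload 8.4 kg.
Tool frame: the origin (TCP) lies at the very end of the fingers, on their centre line; the grasp point (between the pads) lies 19 mm behind it; z points along the fingers, y is the line along which they close (so a half turn about z gives the same grasp; the last joint's range is limited). The gripper opens to 85 mm and grips with 20 to 120 N. Pads are 22 mm wide; open, the fingers measure 114 mm over their backs; the gripper's body (76 mm by 85 mm) begins 54 mm behind the grasp point. The pads swing forward as they close: fully open they stand 13 mm farther back than shut.
Start: joints at [-1.266, 0.333, 0.04, 1.465, -0.013, 1.343, -0.059], TCP at [0.255, 0.598, 0.231] pointing down, gripper open.
Joint ranges: [-2.58, 2.58], [-0.38, 2.09], [-1.3, 1.39], [0.25, 2.4], [-1.5, 4.64], [0.08, 2.09], [-2.65, 2.65]. Speed limits (rad/s): [2.22, 2.22, 2.79, 2.79, 3.14, 3.14, 3.14].

INTERFACE

Orientations are given as a unit quaternion [x, y, z, w].
In Python, from workcell import ctrl, camera, camera_model gives the robot as it stands.
- The arm moves only by the tool step_arm, never from a script. Its argument "moves" is a list of rows, each a list of 5 numbers: the closure in counts, from 0 (fully open) to 255 (shut), then the shift along the tool's x, y, z in mm, then the turn about the tool's z in degrees. In form: [[gripper, x, y, z, yaw], ...]. A call has 1 to 12 rows; each row shifts and turns the commanded pose from where the row before left it, along the tool's axes as they then stand; what a row does not reach is not made up. A row lasts 1/12 s, in which the tool goes at most 41.7 mm and 7.16 degrees, less where a joint would pass 70% of its speed; a pose out of reach is approached as far as the arm can. A call with a gripper value outside its range is refused whole. The fingers move at their own pace and stop on an object; the grip force is fixed at half the most. Time passes only in rows, so rows that do not move let the fingers close. It gives the time, the measured TCP pose, the force, the opening and the grip force at its end, in the units of the state.
- ctrl.read_state(): the state, without advancing time (a new reading comes with each control period).
- camera(name): name is "scene" or "side" or "wrist"; returns (picture, depth): 420x560x3 uint8, blue, green, red; 420x560 float32, m along the optical axis (not along the pixel's ray), 0 where there is no reading.
- camera_model(name): a dict with "fx", "fy", "cx", "cy" (pixels), "k1" (the pictures are not rectified: a ray, as slopes to the right and down, at radius r is drawn at 1 + k1 r^2 times it, then the intrinsics apply), "T" (4x4, takes a point from camera to world coordinates); the wrist camera has in their place "hand_eye" (4x4, takes a point from camera to tool coordinates, whose origin is the TCP and whose axes are the flange's). Camera axes: x right, y down, z forward; pixel columns grow to the right and rows downward; lengths in m; the calibration is good to about 2 mm. A picture is of the moment at which its call begins: read the wrist's pose just before it. camera_model takes no time and is no camera call.
- ctrl.sign_off(): hands the job in; it is judged then, once.
The state is a dict: "clock": time; "q": joint angles; "qd": joint speeds; "joint_efforts": joint torques, N m; "tcp_pos": TCP position; "tcp_rot": TCP orientation; "contact_force": force on the tool from outside, world axes, zero at the start; "wrist_torque": the same for the moment, N m; "grip_width": finger opening in m; "grasp_force": force on a finger pad.
Only numpy, scipy, OpenCV 4.12 (cv2) and the standard library are available. Lean on these libraries where they do the work, as an engineer would, in place of code of your own. Each camera call takes 0.05 s, during which the arm holds its last target. There are 200 camera calls.

TASK

Turn the red handle of the rotary isolator all the way from on to its off stop, leaving the oven lid shut until that is done. Then take the black bar on the blue lid of the welding-rod oven, pull the lid straight up until it breaks free of its tight gasket without jerking it away, and hold it level just above the oven, with a gap of about 30 mm between lid and rim. Finish still holding the lid there, and leave the other things on the table where they are.

Things in the scene. Friction and masses are not known exactly. Their poses are not given: they have to be found in the camera images.
- rod_oven: Welding-rod oven: grey box fixed to the table, 150 mm (its x) by 170 mm (its y), its rim 100 mm up; origin at the centre of its underside, z up; its front (-x side, with a white dial) faces roughly to the robot. Along its left and right sides springy orange gasket lips reach 7 mm over the edges of the lid; steel strips beside them stand up to 112 mm above the table.
- oven_lid: Loose blue lift-off lid, plate 132 (x) x 130 (y) x 10 mm, 0.34 to 0.48 kg; origin at the centre of the plate's underside, 100 mm up when shut (gap = its height less 100 mm), z up. A plug below reaches 8 mm into the oven with 2 mm play. The gasket lips resist: the pull peaks at 13 to 19 N, weight included, 3 to 10 mm up; at 12 to 15 mm they slip off and spring back below it.
- lid_bar (a point): Centre of the black grip bar on the lid: 16 mm wide (this point's x), 100 mm long (y), 20 mm tall, with flat sides; 52 mm above the rim (152 mm above the table) when shut, over the middle of the lid. It stands on two posts at 38 mm either side of its middle, with 32 mm free below it between bar and plate. Axes as the lid's.
- isolator: Isolator box fixed to the table, grey with a yellow top plate, 66 x 66 x 43 mm, with a red handle on top; origin at the centre of its underside, z up. On the plate a green dot marks on (at its -x side) and a black dot marks off.
- isolator_handle (a joint): Angle of the isolator's handle in rad: 0 = on, 1.2 = off, with a hard stop at both; grows counter-clockwise seen from above. It is over-centre sprung: about 0.17 N m takes it out of either end, the resistance falls to nothing at 0.6 rad, and beyond that it snaps to the other end by itself.
- handle_grip (a point): On the upright turning axis of the red handle, 73.5 mm above the table, at the height to grip. The grip is an upright bar 46 mm long (this point's x, which turns with the handle), 13 mm wide (y), from 48 to 88 mm above the table; a white mark is on its -x end.
- gel_tin: Bystander: green round tin with a grey cap, 66 mm in diameter, 96 mm high; origin at the centre of its underside.
- bolt_cup: Bystander: grey metal cup, 69 mm in diameter, 74 mm high; origin at the centre of its underside.
- pipe_offcut: Bystander: upright dark pipe offcut, 42 mm in diameter, 60 mm high; origin at the centre of its underside.
- angle_offcut: Bystander: angle-iron offcut, 40 x 70 x 40 mm; origin at the centre of its underside.
- mig_pliers: Bystander: pliers with red sleeves, lying, 178 mm long (its y), 50 mm wide; origin at the centre of its underside.
- gas_nozzle: Bystander: upright copper-coloured nozzle, 25 mm in diameter, 62 mm high; origin at the centre of its underside.
- hex_nut_1: Bystander: steel nut lying beside the isolator, 24 x 28 x 13 mm; origin at the centre of its underside.
Mind the look-alikes: they are no part of the job. There is more than one size of the oven_lid; the job needs the larger.

How it is judged:
By the outcome, as a careful person would: the job done as asked, in the order asked, and still so for the second after the job is handed in, while the arm keeps its last pose, push and grip.
It also fails if it takes over 51 s, if anything falls off the work surface, if the arm or the gripper's body presses on something with over 40 N, if the wrist force passes 120 N, or if a joint passes its speed limit or range.

## Working session

There is one attempt and no reset: what is moved stays moved. The work goes in short steps, Python scripts to look and compute and a tool call to move; the robot and the scene stay as the last step left them, time stands still between calls to the robot, and variables do not carry over. Pictures are saved under pics/ and viewed, at most 10 in all, crops included, and the job is handed in when it is done.

Besides the shell and the picture viewer there is one more tool, called after "Request:" as name(argument=value, ...) on one line, values as JSON. step_arm: Moves the arm, as the interface text tells. Its arguments: {"type":"object","properties":{"moves":{"type":"array","items":{"type":"array","items":{"type":"number"}}}},"required":["moves"]}

```bash
mkdir -p pics
cat > h.py <<'E'
import numpy as np, cv2
from workcell import ctrl, camera, camera_model
from scipy.spatial.transform import Rotation as R
def snap(n,tag):
    s=ctrl.read_state(); p,d=camera(n); m=camera_model(n)
    if n=='wrist':
        T=np.eye(4);T[:3,:3]=R.from_quat(s['tcp_rot']).as_matrix();T[:3,3]=s['tcp_pos'];T=T@np.array(m['hand_eye'])
    else: T=np.array(m['T'])
    np.savez('pics/'+tag+'.npz',p=p,d=d,T=T,K=[m['fx'],m['fy'],m['cx'],m['cy'],m['k1']]); cv2.imwrite('pics/'+tag+'.png',p); return s
def cloud(tag):
    z=np.load('pics/'+tag+'.npz'); fx,fy,cx,cy,k1=z['K']; h,w=z['d'].shape
    u,v=np.meshgrid(np.arange(w),np.arange(h)); xd=(u-cx)/fx; yd=(v-cy)/fy; x,y=xd.copy(),yd.copy()
    for _ in range(20):
        f=1+k1*(x*x+y*y); x,y=xd/f,yd/f
    P=np.stack([x,y,np.ones_like(x)],-1)*z['d'][...,None]
    return z['p'],P@z['T'][:3,:3].T+z['T'][:3,3],z['T']
E
python3 - <<'E'
from h import *
import cv2
s=snap('scene','s0'); snap('side','d0')
print(s)
a=cv2.imread('pics/s0.png');b=cv2.imread('pics/d0.png')
cv2.imwrite('pics/both.png',cv2.resize(np.vstack([a,b]),None,fx=.7,fy=.7))
E
```

```text
{'clock': 0.0, 'q': array([-1.26617312,  0.33395476,  0.0398754 ,  1.46628743, -0.01342261,
        1.34325816, -0.05847353]), 'qd': array([-4.23965914e-05, -1.61814782e-03,  6.45678780e-05,  5.45480611e-04,
        5.10589314e-04,  1.51986695e-03, -2.98652084e-05]), 'joint_efforts': array([-7.59629729e-04, -6.58548689e+01,  1.36490420e+00, -4.05576003e+01,
        1.67321455e-02,  1.26256293e-02,  4.41328467e-06]), 'tcp_pos': array([0.25525184, 0.59729497, 0.230385  ]), 'tcp_rot': array([ 2.00541219e-01,  9.79684922e-01, -8.12061360e-04, -1.19452414e-04]), 'contact_force': array([-0.05580139, -0.69410678,  0.33708119]), 'wrist_torque': array([ 0.00291967, -0.0443326 , -0.0429947 ]), 'grasp_force': 0.0, 'grip_width': 0.08550830873973689}
```

View pics/s0.png

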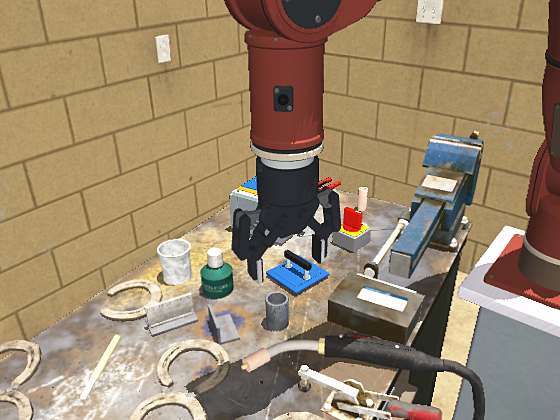

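View pics/d0.png

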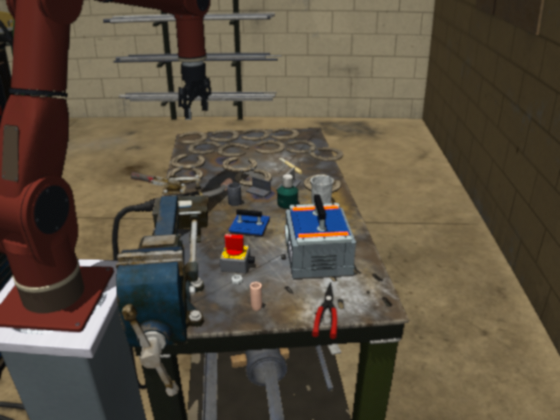

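Scene view: the small blue lid lies on the table (300,275), and the red handle (352,218) is partly hidden by the gripper. Side view: the grey oven with the larger blue lid and black bar is at (320,215), the small look-alike lid at (250,222), and the isolator with its red handle at (235,248). Other red things there are the pliers sleeves (325,325).

Run:
```python
from h import *
p,X,T=cloud('d0')
print(T[:3,3])
hs=cv2.cvtColor(p,cv2.COLOR_BGR2HSV)
def reg(n,u0,v0,u1,v1,zl,zh,f=None):
    sub=np.zeros(p.shape[:2],bool);sub[v0:v1,u0:u1]=1
    m=sub&(X[...,2]>zl)&(X[...,2]<zh)
    if f is not None: m&=f
    q=X[m]; 
    if len(q)<4: print(n,len(q));return
    r=cv2.minAreaRect((q[:,:2]*1000).astype(np.float32)); print(n,len(q),q.mean(0).round(3),q.min(0).round(3),q.max(0).round(3),[np.round(x,1) for x in r])
sat=hs[...,1]>120
H=hs[...,0]
reg('lid',275,190,365,280,.09,.125,sat&(H>100)&(H<125))
reg('orange',275,190,365,280,.08,.14,sat&(H>5)&(H<18))
reg('bar',305,190,335,235,.135,.2)
reg('red',215,225,255,260,.03,.12,sat&((H<6)|(H>174)))
reg('redtop',215,225,255,260,.082,.12)
reg('yel',215,235,255,275,.035,.05,sat&(H>20)&(H<35))
reg('small',225,200,275,240,-.01,.03,sat&(H>100)&(H<125))
reg('noz',245,275,268,312,.03,.1)
s=cv2.resize(p[180:340,190:370],None,fx=4,fy=3.6,interpolation=cv2.INTER_CUBIC);cv2.imwrite('pics/c1.png',s)
```

```text
[ 0.58138779 -0.89072896  0.74724795]
lid 925 [0.626 0.187 0.112] [0.559 0.114 0.108] [0.698 0.252 0.117] [array([628.6, 184.6]), array([130., 127.]), np.float64(7.4)]
orange 306 [0.629 0.173 0.114] [0.564 0.111 0.11 ] [0.693 0.271 0.137] [array([628.6, 190.6]), array([116.3, 150.5]), np.float64(6.2)]
bar 210 [0.629 0.175 0.159] [0.616 0.135 0.136] [0.641 0.24  0.167] [array([628.3, 186.7]), array([ 15.6, 104.6]), np.float64(7.4)]
red 333 [0.422 0.146 0.07 ] [0.398 0.127 0.047] [0.445 0.158 0.092] [array([420.9, 142.4]), array([30.2, 47. ]), np.float64(89.1)]
redtop 95 [0.421 0.149 0.087] [0.398 0.141 0.082] [0.445 0.158 0.092] [array([421. , 149.5]), array([15.9, 47. ]), np.float64(89.1)]
yel 147 [0.424 0.138 0.043] [0.389 0.119 0.036] [0.452 0.18  0.048] [array([420.7, 149.5]), array([63. , 60.4]), np.float64(0.3)]
small 544 [0.44  0.326 0.014] [ 0.386  0.283 -0.002] [0.491 0.383 0.021] [array([438.8, 338. ]), array([101.3,  96.1]), np.float64(80.8)]
noz 202 [ 0.488 -0.014  0.05 ] [ 0.474 -0.024  0.03 ] [0.5   0.004 0.065] [array([487.4, -10.1]), array([27.1, 25.2]), np.float64(69.8)]
```

View pics/c1.png

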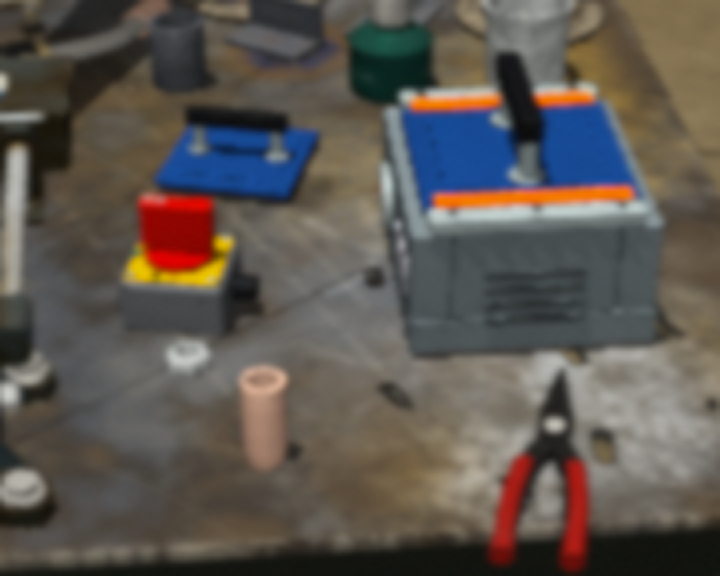

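Candidates: red handle (side 235,245) vs pliers sleeves (325,325). Lid on the oven (320,215, 132×130 mm) vs the small lid on the table (250,222). The crop confirms the isolator handle with its white mark at the -x end, and the larger lid on the oven. First I turn the tool to line up with the handle.

Request:
step_arm(moves=[[0, 0, 0, 0, 7], [0, 0, 0, 0, 7], [0, 0, 0, 0, 7], [0, 0, 0, 0, 7], [0, 0, 0, 0, 7], [0, 0, 0, 0, 7], [0, 0, 0, 0, 7], [0, 0, 0, 0, 7], [0, 0, 0, 0, 7], [0, 0, 0, 0, 7], [0, 0, 0, 0, 7], [0, 0, 0, 0, 7]])

```text
clock: 1.1
tcp_pos: [0.2553, 0.5975, 0.2308]
tcp_rot: [0.806, 0.591, -0.0, 0.0]
contact_force: [-0.7, 0.1, 0.5]
grip_width: 0.0853
grasp_force: 0.0
```

Run:
```python
from h import *
s=ctrl.read_state();print(s['q'].round(3),s['clock'])
for t in ('d0','s0'):
    p,X,T=cloud(t)
    # height map, 5 cm cells x 0.2..0.8, y -0.4..0.4
    print(t)
    for y in np.arange(.4,-.45,-.05):
        r=[]
        for x in np.arange(.2,.8,.05):
            m=(X[...,0]>=x)&(X[...,0]<x+.05)&(X[...,1]>=y)&(X[...,1]<y+.05)&(X[...,2]<.6)&(X[...,2]>-.1)
            r.append('%4d'%(1000*X[...,2][m].max()) if m.sum()>3 else '   .')
        print('%.2f'%y,*r)
```

```text
[-1.428  0.337  0.25   1.475 -0.084  1.341 -1.477] 1.1
d0
0.40  599   60   60    5    5    4   57   58    .    .    6    4    .
0.35  599   63   61   15   50   19    4    .    .    .    5    4    .
0.30   61   63   60   19   55   55    4    .    .    .    4    4    .
0.25  127  126   71   15   17   16  102  117  117  116    5    6    .
0.20  127  127   58    5    4    4  102  117  166  115  100    4    .
0.15  127  127   58   88   91   45   69  116  166  116  103    5    .
0.10  125  127   59   76   91   42    3  118  166  117  112    5    4
0.05  143  150  149   21   16    4    4  114  115   46    5    5    4
0.00  156  158  158   19    5   62    4    5   16   15    5    5    3
-0.05  155  157  168   49    4   64    4    6   19   19    4    5    4
-0.10  203  204  204  205    4    4    4    4   18   17    5    4    .
-0.15  206  208  208  207    1    .    .    .   14   15    .    .    .
-0.20  205  208  208  203    .    .    .    .    .    .    .    .    .
-0.25    .  195  195   -3    .    .    .    .    .    .    .    .    .
-0.30    .  195  193    .    .    .    .    .    .    .  
[... 656 characters left out ...]
46  151  148   14   13    1    1   11    .    .    .    .    .
0.00  156  157  157    3    3   64    3    2    .    .    .    .    .
-0.05  164  176  184    1    3   64    3    3   15   15    .    .    .
-0.10  203  205  206  205    3    3    3    3   18   17    .    .    .
-0.15  206  206  206  205    .    .    .    .    .    .    .    .    .
-0.20  204  205  202    .    .    .    .    .    .    .    .    .    .
-0.25    .  195    .    .    .    .    .    .    .    .    .    .    .
-0.30    .  192    .    .    .    .    .    .    .    .    .    .    .
-0.35    .    .    .    .    .    .    .    .    .    .    .    .    .
-0.40    .    .    .    .    .    .    .    .    .    .    .    .    .
```

Request:
step_arm(moves=[[0, 0, 0, 0, 7], [0, 0, 0, 0, 7], [0, 0, 0, 0, 7], [0, 0, 0, 0, 7], [0, 0, 0, 0, 7], [0, 0, 0, 0, 7], [0, 0, 0, 0, 7], [0, 0, 0, 0, 7], [0, 0, 0, 0, 7], [0, 0, 0, 0, 7], [0, 0, 0, 0, 2.5]])

```text
clock: 2.02
tcp_pos: [0.2552, 0.5974, 0.2308]
tcp_rot: [1.0, 0.002, -0.001, 0.0]
contact_force: [-0.0, 1.0, -0.9]
grip_width: 0.0858
grasp_force: 0.0
```

Request:
step_arm(moves=[[0, 14, 37, 0, 0], [0, 14, 37, 0, 0], [0, 14, 37, 0, 0], [0, 14, 37, 0, 0], [0, 14, 37, 0, 0], [0, 14, 37, 0, 0], [0, 14, 37, 0, 0], [0, 14, 37, 0, 0], [0, 14, 37, 0, 0], [0, 14, 37, 0, 0], [0, 14, 37, 0, 0], [0, 12, 37, 0, 0]])

```text
clock: 3.02
tcp_pos: [0.4245, 0.1527, 0.2311]
tcp_rot: [1.0, 0.003, -0.0, -0.0]
contact_force: [1.1, -0.5, -0.0]
grip_width: 0.0857
grasp_force: 0.0
```

Request:
step_arm(moves=[[0, 0, 4, 0, 0], [0, 0, 0, 0, 0], [0, 0, 0, 0, 0]])

```text
clock: 3.27
tcp_pos: [0.4239, 0.1512, 0.2313]
tcp_rot: [1.0, 0.003, -0.0, -0.0]
contact_force: [-0.3, 0.7, -0.3]
grip_width: 0.0859
grasp_force: 0.0
```

Run:
```python
from h import *
s=snap('wrist','w1');print(s['q'].round(3),s['tcp_pos'],R.from_quat(s['tcp_rot']).as_matrix()[:,0])
p,X,T=cloud('w1');hs=cv2.cvtColor(p,cv2.COLOR_BGR2HSV);H=hs[...,0];sat=hs[...,1]>120
red=sat&((H<6)|(H>174)); near=(abs(X[...,0]-.42)<.06)&(abs(X[...,1]-.15)<.06)
for n,m in (('red',red&(X[...,2]>.08)),('allred',red&(X[...,2]>.03)),('yel',sat&(H>20)&(H<35)&(X[...,2]>.03)&(X[...,2]<.06))):
    q=X[m&near]
    if len(q)>5:
        r=cv2.minAreaRect((q[:,:2]*1000).astype(np.float32)); print(n,len(q),np.median(q,0).round(4),q.max(0).round(3),[np.round(x,1) for x in r])
```

```text
[-1.393 -0.195  0.863  1.957  0.152  1.315 -2.143] [0.42391233 0.15116138 0.23126487] [ 9.99981995e-01  5.98965068e-03 -3.64980603e-04]
red 529 [0.4222 0.1506 0.0884] [0.441 0.159 0.307] [array([416.9, 130.9]), array([53.7, 45.8]), np.float64(86.0)]
allred 1200 [0.4209 0.1516 0.05  ] [0.442 0.173 0.307] [array([420.9, 141.8]), array([46.8, 61.6]), np.float64(23.2)]
yel 1201 [0.4275 0.1528 0.0427] [0.449 0.183 0.045] [array([417.8, 151.7]), array([58.4, 58.8]), np.float64(84.9)]
```

View pics/w1.png

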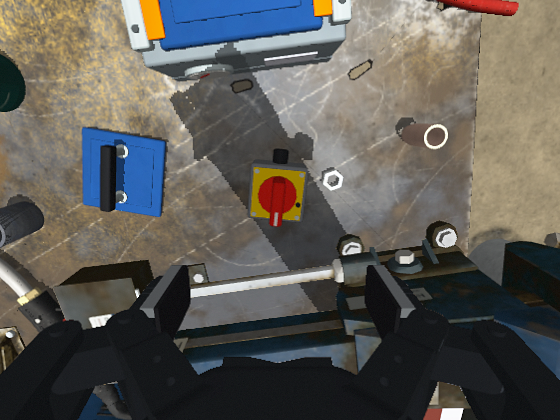

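The wrist view shows the red handle at (276,200), with its white mark at the near (-x) end. The black off dot is at (298,205), the hex nut at (332,180) and the nozzle at (435,136). Next I refine the handle's yaw and centre.

Run:
```python
from h import *
p,X,T=cloud('w1');hs=cv2.cvtColor(p,cv2.COLOR_BGR2HSV);H=hs[...,0]
near=(abs(X[...,0]-.42)<.05)&(abs(X[...,1]-.15)<.05)
for lo,hi in ((.08,.096),(.07,.096),(.035,.055)):
    m=near&(X[...,2]>lo)&(X[...,2]<hi)
    m=cv2.morphologyEx(m.astype(np.uint8),cv2.MORPH_OPEN,np.ones((2,2)))>0
    q=X[m]; r=cv2.minAreaRect((q[:,:2]*1000).astype(np.float32)); c=np.cov(q[:,:2].T); w,v=np.linalg.eigh(c)
    print(lo,len(q),q[:,:2].mean(0),np.percentile(q,[2,98],axis=0).round(3).tolist(),[np.round(x,1) for x in r],np.degrees(np.arctan2(v[1,1],v[0,1])))
```

```text
0.08 580 [0.41752874 0.15014593] [[0.367, 0.143, 0.001], [0.44, 0.157, 0.09]] [array([430.6, 149. ]), array([ 15.5, 134.5]), np.float64(87.8)] 178.61796228743003
0.07 602 [0.41831759 0.15010188] [[0.368, 0.143, 0.001], [0.441, 0.157, 0.09]] [array([430.6, 149. ]), array([ 15.5, 134.5]), np.float64(87.8)] 178.49960696021304
0.035 2589 [0.42125338 0.15022918] [[0.385, 0.117, 0.0], [0.45, 0.182, 0.069]] [array([434. , 146.1]), array([ 70.4, 126.2]), np.float64(84.7)] 62.36804901611611
```

Run:
```python
from h import *
for t in ('w1','d0'):
  p,X,T=cloud(t)
  near=(abs(X[...,0]-.42)<.04)&(abs(X[...,1]-.15)<.04)
  for lo,hi in ((.084,.095),(.038,.05)):
    q=X[near&(X[...,2]>lo)&(X[...,2]<hi)]
    r=cv2.minAreaRect((q[:,:2]*1000).astype(np.float32)); w,v=np.linalg.eigh(np.cov(q[:,:2].T))
    print(t,lo,len(q),q.mean(0).round(4),np.percentile(q,[1,99],axis=0).round(4).tolist(),[np.round(x,1) for x in r],np.degrees(np.arctan(v[1,1]/v[0,1])))
```

```text
w1 0.084 566 [0.4195 0.1512 0.0883] [[0.3968, 0.1439, 0.0853], [0.4407, 0.1585, 0.0901]] [array([418.3, 151.3]), array([12.9, 45.7]), np.float64(85.0)] -5.041233287515233
w1 0.038 2452 [0.4218 0.1514 0.0437] [[0.3865, 0.119, 0.0382], [0.4507, 0.1838, 0.0498]] [array([418.5, 151.1]), array([64.9, 64.9]), np.float64(85.1)] 86.46597410848389
d0 0.084 79 [0.4213 0.1492 0.088 ] [[0.399, 0.1432, 0.0842], [0.4438, 0.1573, 0.0915]] [array([421. , 150.3]), array([14.3, 47. ]), np.float64(89.1)] -3.6076480530540382
d0 0.038 281 [0.4237 0.1368 0.0434] [[0.3892, 0.1156, 0.0382], [0.4545, 0.1757, 0.0497]] [array([421.7, 148.8]), array([69.6, 65.8]), np.float64(85.3)] 19.158286510266525
```

Request:
step_arm(moves=[[0, -5, 0, 0, 0], [0, 0, 0, 20, 5.3], [0, 0, 0, 25, 0], [0, 0, 0, 25, 0], [0, 0, 0, 25, 0], [0, 0, 0, 25, 0], [0, 0, 0, 20, 0], [0, 0, 0, 15, 0], [0, 0, 0, 12, 0], [0, 0, 0, 10, 0], [0, 0, 0, 0, 0]])

```text
clock: 4.23
tcp_pos: [0.4173, 0.1511, 0.0524]
tcp_rot: [0.999, -0.042, -0.001, 0.002]
contact_force: [-0.7, -0.8, -0.1]
grip_width: 0.0858
grasp_force: 0.0
```

Request:
step_arm(moves=[[255, 0, 0, 0, 0], [255, 0, 0, 0, 0], [255, 0, 0, 0, 0], [255, 0, 0, 0, 0], [255, 0, 0, 0, 0], [255, 0, 0, 0, 0], [255, 0, 0, 0, 0], [255, 0, 0, 0, 0], [255, 0, 0, 0, 0], [255, 0, 0, 0, 0]])

```text
clock: 5.07
tcp_pos: [0.4194, 0.1514, 0.0548]
tcp_rot: [0.999, -0.043, 0.0, -0.001]
contact_force: [-1.2, 1.7, 5.6]
grip_width: 0.0123
grasp_force: 60.2
```

Request:
step_arm(moves=[[255, 0, 0, 0, -4], [255, 0, 0, 0, -6], [255, 0, 0, 0, -6], [255, 0, 0, 0, -6], [255, 0, 0, 0, -6], [255, 0, 0, 0, -6], [255, 0, 0, 0, -6], [255, 0, 0, 0, -6], [255, 0, 0, 0, -6], [255, 0, 0, 0, -6], [255, 0, 0, 0, -6], [255, 0, 0, 0, -4]])

```text
clock: 6.07
tcp_pos: [0.4192, 0.1519, 0.0548]
tcp_rot: [0.851, 0.526, 0.0, -0.001]
contact_force: [-3.6, 4.5, 5.2]
grip_width: 0.0121
grasp_force: 60.3
```

Request:
step_arm(moves=[[255, 0, 0, 0, -1.5], [255, 0, 0, 0, 0], [255, 0, 0, 0, 0], [255, 0, 0, 0, 0]])

```text
clock: 6.4
tcp_pos: [0.4192, 0.1519, 0.0548]
tcp_rot: [0.845, 0.534, 0.0, -0.001]
contact_force: [-3.2, 5.0, 4.9]
grip_width: 0.0123
grasp_force: 60.2
```

Run:
```python
from h import *
s=ctrl.read_state();x=R.from_quat(s['tcp_rot']).as_matrix()[:,0];print(s['q'].round(3),s['wrist_torque'],s['contact_force'],np.degrees(np.arctan2(x[1],x[0])))
```

```text
[-1.215  0.114  0.819  2.172 -0.109  0.894 -0.775] [ 0.85929267  0.61429892 -0.2887788 ] [-3.17665301  5.00362076  4.93477507] 64.5673691206692
```

Request:
step_arm(moves=[[0, 0, 0, 0, 0], [0, 0, 0, 0, 0], [0, 0, 0, 0, 0], [0, 0, 0, 0, 0], [0, 0, 0, 0, 0], [0, 0, 0, 0, 0], [0, 0, 0, -25, 0], [0, 0, 0, -35, 0], [0, 0, 0, -40, 0], [0, 0, 0, -40, 0], [0, 0, 0, -40, 0], [0, 0, 0, -15, 0]])

```text
clock: 7.4
tcp_pos: [0.4209, 0.1512, 0.2545]
tcp_rot: [0.846, 0.534, 0.003, -0.001]
contact_force: [1.5, 0.5, 0.3]
grip_width: 0.0854
grasp_force: 0.0
```

Request:
step_arm(moves=[[0, 0, 0, 0, -6.6], [0, 0, 0, 0, -6.6], [0, 0, 0, 0, -6.6], [0, 0, 0, 0, -6.6], [0, 0, 0, 0, -6.6], [0, 0, 0, 0, 0], [0, 0, 0, 0, 0]])

```text
clock: 7.98
tcp_pos: [0.4192, 0.1508, 0.2493]
tcp_rot: [0.66, 0.751, 0.0, -0.0]
contact_force: [0.1, 0.2, 0.8]
grip_width: 0.0853
grasp_force: 0.0
```

Run:
```python
from h import *
s=snap('side','d2');snap('wrist','w2');x=R.from_quat(s['tcp_rot']).as_matrix();print(s['clock'],s['tcp_pos'],s['q'].round(3),np.degrees(np.arctan2(x[1,0],x[0,0])))
for t in ('d2','w2'):
  p,X,T=cloud(t); n=(abs(X[...,0]-.42)<.04)&(abs(X[...,1]-.15)<.04); q=X[n&(X[...,2]>.084)&(X[...,2]<.095)]
  if len(q)>9:
    r=cv2.minAreaRect((q[:,:2]*1000).astype(np.float32)); print(t,len(q),[np.round(x,1) for x in r])
  n=(abs(X[...,0]-.628)<.08)&(abs(X[...,1]-.19)<.08); q=X[n&(X[...,2]>.15)&(X[...,2]<.175)]
  if len(q)>9:
    r=cv2.minAreaRect((q[:,:2]*1000).astype(np.float32)); print(t,'bar',len(q),q.mean(0),[np.round(x,1) for x in r])
```

```text
7.9833 [0.41915138 0.1507526  0.24927667] [-1.363 -0.216  0.815  1.937  0.16   1.356 -0.466] 97.37017031209423
d2 74 [array([421.7, 150.8]), array([47.6, 14.4]), np.float64(67.0)]
d2 bar 177 [0.62836704 0.17818508 0.16077014] [array([628.3, 186.1]), array([15.8, 98.3]), np.float64(6.4)]
w2 525 [array([418.5, 152. ]), array([46. , 13.2]), np.float64(63.8)]
w2 bar 3514 [0.62158598 0.19152657 0.15957982] [array([624.7, 189.2]), array([18. , 99.7]), np.float64(7.5)]
```

View pics/w2.png

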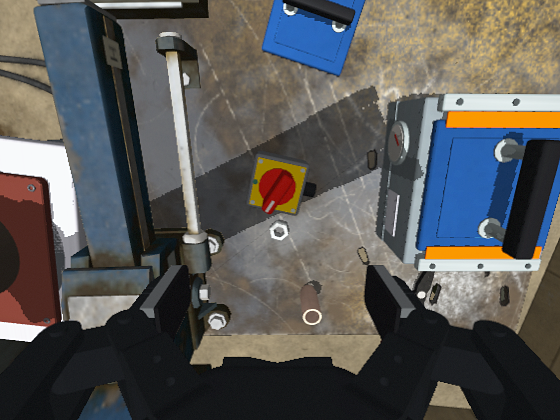

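The handle now stands at 63.8° against −5° before, so it is at the off stop; its white mark is at (266,210), beside the off dot. Next I move above the lid bar.

Request:
step_arm(moves=[[0, 2, 20, 0, 0], [0, 2, 32, 0, 0], [0, 2, 36, 0, 0], [0, 2, 36, 0, 0], [0, 2, 36, 0, 0], [0, 0, 30, 0, 0], [0, 0, 20, 0, 0], [0, 0, 0, 0, 0], [0, 0, 0, 0, 0], [0, 0, 0, 0, 0]])

```text
clock: 8.92
tcp_pos: [0.6202, 0.1867, 0.249]
tcp_rot: [0.66, 0.751, -0.001, -0.001]
contact_force: [-0.5, -0.5, -0.4]
grip_width: 0.0853
grasp_force: 0.0
```

Run:
```python
from h import *
s=snap('wrist','w3');x=R.from_quat(s['tcp_rot']).as_matrix();print(s['clock'],s['tcp_pos'],s['q'].round(3),np.degrees(np.arctan2(x[1,0],x[0,0])))
p,X,T=cloud('w3')
for lo,hi in ((.155,.17),(.105,.119)):
  n=(abs(X[...,0]-.628)<.07)&(abs(X[...,1]-.19)<.07); q=X[n&(X[...,2]>lo)&(X[...,2]<hi)]
  if len(q)>9:
    r=cv2.minAreaRect((q[:,:2]*1000).astype(np.float32)); c=np.array(r[0])/1000-s['tcp_pos'][:2]; print(len(q),np.median(q,0),[np.round(x,1) for x in r],'tool dx,dy mm',1000*(x[:2,:2].T@c))
```

```text
8.9167 [0.620169   0.18672999 0.24895514] [-1.061  0.455  0.98   1.479 -0.379  1.411  0.062] 97.40220382967709
2359 [0.6252555  0.19489518 0.16200212] [array([626. , 189.9]), array([15.9, 99.6]), np.float64(7.3)] tool dx,dy mm [2.35729936 6.2069193 ]
16591 [0.61872415 0.19869911 0.11148219] [array([628., 190.]), array([139.8, 140. ]), np.float64(0.0)] tool dx,dy mm [2.22256723 8.16898248]
```

View pics/w3.png

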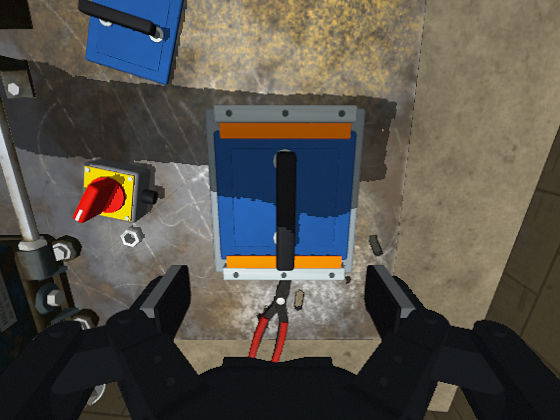

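Wrist view: the bar (285,210) is centred on the lid, on the oven. I correct by 2 and 6 mm, then descend.

Request:
step_arm(moves=[[0, 2, 6, 0, 0], [0, 0, 0, 20, 0], [0, 0, 0, 25, 0], [0, 0, 0, 25, 0], [0, 0, 0, 20, 0], [0, 0, 0, 15, 0], [0, 0, 0, 10, 0], [0, 0, 0, 0, 0], [0, 0, 0, 0, 0], [0, 0, 0, 0, 0]])

```text
clock: 9.8
tcp_pos: [0.6268, 0.1903, 0.1357]
tcp_rot: [0.659, 0.752, 0.001, -0.0]
contact_force: [0.4, 0.0, -0.0]
grip_width: 0.0854
grasp_force: 0.0
```

Request:
step_arm(moves=[[255, 0, 0, 0, 0], [255, 0, 0, 0, 0], [255, 0, 0, 0, 0], [255, 0, 0, 0, 0], [255, 0, 0, 0, 0], [255, 0, 0, 0, 0], [255, 0, 0, 0, 0], [255, 0, 0, 0, 0], [255, 0, 0, 0, 0], [255, 0, 0, 0, 0]])

```text
clock: 10.63
tcp_pos: [0.6264, 0.19, 0.1345]
tcp_rot: [0.659, 0.752, -0.0, -0.0]
contact_force: [0.3, -0.5, 3.8]
grip_width: 0.0149
grasp_force: 59.4
```

Run:
```python
from h import *
s=ctrl.read_state();print(s['clock'],s['contact_force'],s['wrist_torque'],s['q'].round(3),R.from_quat(s['tcp_rot']).as_matrix().round(4))
```

```text
10.6333 [ 0.30500541 -0.46953086  3.84968479] [ 0.0514662  -0.06762179 -0.00169565] [-1.021  0.552  0.918  1.603 -0.46   1.218  0.119] [[-1.309e-01  9.914e-01 -7.000e-04]
 [ 9.914e-01  1.309e-01  2.000e-04]
 [ 3.000e-04 -7.000e-04 -1.000e+00]]
```

Request:
step_arm(moves=[[255, 0, 0, -0.5, 0], [255, 0, 0, -0.5, 0], [255, 0, 0, -0.5, 0], [255, 0, 0, -0.5, 0], [255, 0, 0, -0.5, 0], [255, 0, 0, -0.5, 0], [255, 0, 0, -0.5, 0], [255, 0, 0, -0.5, 0], [255, 0, 0, -0.5, 0], [255, 0, 0, -0.5, 0]])

```text
clock: 11.47
tcp_pos: [0.6255, 0.19, 0.1388]
tcp_rot: [0.659, 0.752, -0.001, -0.001]
contact_force: [-0.2, 0.7, -13.8]
grip_width: 0.0149
grasp_force: 58.6
```

Request:
step_arm(moves=[[255, 0, 0, -0.5, 0], [255, 0, 0, -0.5, 0], [255, 0, 0, -0.5, 0], [255, 0, 0, -0.5, 0], [255, 0, 0, -0.5, 0], [255, 0, 0, -0.5, 0]])

```text
clock: 11.97
tcp_pos: [0.6262, 0.19, 0.1425]
tcp_rot: [0.659, 0.752, -0.0, -0.0]
contact_force: [-1.6, -0.2, -11.6]
grip_width: 0.015
grasp_force: 58.9
```

Run:
```python
from h import *
s=ctrl.read_state();x=R.from_quat(s['tcp_rot']).as_matrix();print(s['contact_force'],s['wrist_torque'],x[2])
```

```text
[ -1.60519864  -0.20336536 -11.56819592] [ 0.0177406   0.28310281 -0.01080327] [ 3.17606710e-04 -9.54164165e-04 -9.99999494e-01]
```

Request:
step_arm(moves=[[255, 0, 0, -0.5, 0], [255, 0, 0, -0.5, 0], [255, 0, 0, -0.5, 0], [255, 0, 0, -0.5, 0], [255, 0, 0, -0.5, 0], [255, 0, 0, -0.5, 0], [255, 0, 0, -0.5, 0], [255, 0, 0, -0.5, 0], [255, 0, 0, -0.5, 0], [255, 0, 0, -0.5, 0], [255, 0, 0, -0.5, 0], [255, 0, 0, -0.5, 0]])

```text
clock: 12.97
tcp_pos: [0.6264, 0.19, 0.1488]
tcp_rot: [0.659, 0.752, -0.0, -0.0]
contact_force: [0.1, -0.2, -7.2]
grip_width: 0.0151
grasp_force: 59.7
```

Request:
step_arm(moves=[[255, 0, 0, -0.5, 0], [255, 0, 0, -0.5, 0], [255, 0, 0, -0.5, 0], [255, 0, 0, -0.5, 0], [255, 0, 0, 0, 0], [255, 0, 0, 0, 0]])

```text
clock: 13.47
tcp_pos: [0.6263, 0.19, 0.1505]
tcp_rot: [0.659, 0.752, -0.0, -0.0]
contact_force: [-0.6, 0.1, -4.9]
grip_width: 0.0148
grasp_force: 59.8
```

Request:
step_arm(moves=[[255, 0, 0, -1, 0], [255, 0, 0, -1.5, 0], [255, 0, 0, -2, 0], [255, 0, 0, -2, 0], [255, 0, 0, -2, 0], [255, 0, 0, -2, 0], [255, 0, 0, -2, 0], [255, 0, 0, -1.5, 0], [255, 0, 0, 0, 0], [255, 0, 0, 0, 0], [255, 0, 0, 0, 0], [255, 0, 0, 0, 0]])

```text
clock: 14.47
tcp_pos: [0.6261, 0.19, 0.1642]
tcp_rot: [0.659, 0.752, -0.0, -0.001]
contact_force: [0.0, 0.7, -3.1]
grip_width: 0.0154
grasp_force: 60.1
```

Run:
```python
from h import *
s=snap('side','d4');snap('wrist','w4');x=R.from_quat(s['tcp_rot']).as_matrix();print(s['clock'],s['tcp_pos'],s['contact_force'],s['wrist_torque'],x[2],s['qd'])
for t in ('d0','d4','w3','w4'):
  p,X,T=cloud(t);hs=cv2.cvtColor(p,cv2.COLOR_BGR2HSV);H=hs[...,0];S=hs[...,1]>120
  n=(abs(X[...,0]-.627)<.075)&(abs(X[...,1]-.19)<.075)&S&(H>100)&(H<125)&(X[...,2]>.1)&(X[...,2]<.16); q=X[n]
  A=np.c_[q[:,:2]-[.627,.19],np.ones(len(q))]; c=np.linalg.lstsq(A,q[:,2],rcond=None)[0]
  for _ in range(3):
    k=abs(q[:,2]-A@c)<.004; c=np.linalg.lstsq(A[k],q[k,2],rcond=None)[0]
  print(t,len(q),k.sum(),'slope deg',np.degrees(c[:2]).round(2),'z',c[2].round(4))
a=cv2.imread('pics/d4.png');cv2.imwrite('pics/c4.png',cv2.resize(a[150:345,190:390],None,fx=3.8,fy=3,interpolation=cv2.INTER_CUBIC))
```

```text
14.4667 [0.62609397 0.1900062  0.16415709] [ 0.02424968  0.74582865 -3.12790979] [0.00061505 0.00660566 0.03422823] [ 1.80506981e-04 -1.35766308e-03 -9.99999062e-01] [-0.00045802  0.00046821 -0.00046167 -0.00091849 -0.00058545  0.00040756
 -0.00114318]
d0 937 916 slope deg [ 0.14 -0.12] z 0.1122
d4 1308 1183 slope deg [0.02 0.67] z 0.1416
w3 13540 13438 slope deg [ 0.03 -0.13] z 0.1111
w4 27419 27419 slope deg [ 0.02 -0.69] z 0.1408
```

View pics/c4.png

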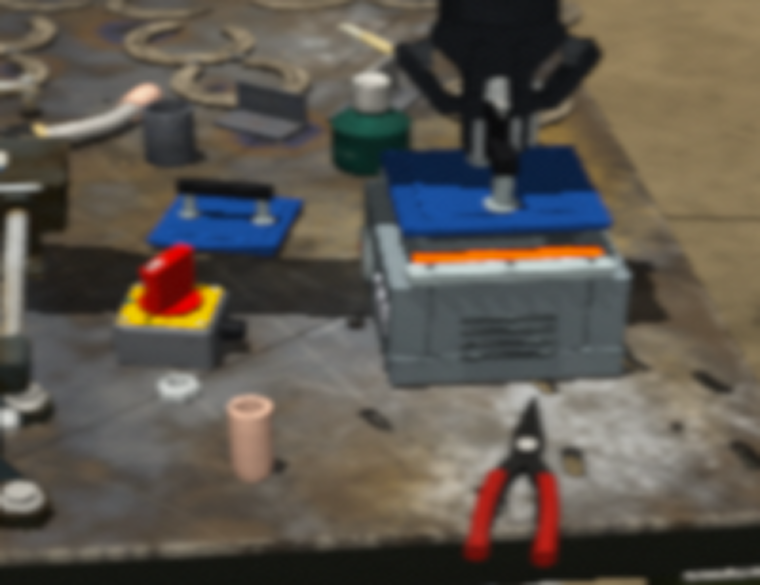

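The side view shows the lid level above the oven and clear of the gasket (375–600, 150–230). The gap is about 29.5 mm and the tilt under 1°. The handle is off and the other things are undisturbed.

```bash
python3 -c "
from workcell import ctrl
print(ctrl.sign_off())"
```

```text
the job is handed in; nothing more can be done
None
```

The isolator is at its off stop. After that the larger lid was pulled free slowly, and it is held level about 30 mm above the oven rim; the job is handed in at about 14.6 s of the 51 s allowed.

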